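# Fit the grating disc on its keyed drive spindle

### The job

Pick up the grating disc by its hub and lower it over the upright spindle of the cheese-grating machine, pressing only lightly and turning it until its keyway drops over the key and the disc sits fully home on the spindle's shoulder; do not drag the spindle round while you look for the key. Then, with the disc home, turn it about an eighth of a turn clockwise (seen from above) to see that it drives the spindle, and let go of it. Leave the jar, the pot and the cheese wedge where they are.

Things in the scene. Friction and masses are not known exactly. Their poses are not given: they have to be found in the camera images.
- hub (a point): Grating disc: loose steel plate 110 mm across, 5 mm thick, with an upright aluminium hub of 38 mm diameter (hold it there) to 45 mm above the underside; 0.25 to 0.5 kg. Point: on the hub's axis, 22.5 mm above the underside; z up the hub. Right through runs a 22 mm bore with one keyway, 9 mm wide, out to 15.5 mm from the axis, on this frame's +x side.
- seat (a point): Centre of the top of the spindle's shoulder (36 mm diameter), 63 mm above the worktop, fixed to the drive unit; z up, -x towards the control box. Home, the disc's underside rests here. One key on the spindle, 6 mm wide, reaches 13.5 mm from the axis and stands from here to 18 mm up, its top end half-round: a hub that misses it rests 18 mm too high, and drops when within about 6 degrees.
- spindle_tip (a point): Top of the upright steel spindle, on its axis, 50 mm above seat; 19 mm diameter, the top 9 mm tapered to 9 mm. Fixed to the drive unit, same axes. At the start the key points somewhere within 35 degrees either side of the control box (-x side of this frame); just where is not measured.
- spindle (a joint): Turn of the spindle since the start, rad: 0 at first, growing clockwise seen from above, free to 3.0 either way. It does not tell where the key is. Stiff bearing: takes about 0.15 N m to turn, so a hub pressed on the key with more than about 10 N drags it round; it stays where it is left.
- drive_unit: Fixed round white housing, 130 mm diameter, 55 mm high, the spindle in the middle of its top; a small control box with a switch sticks out to 90 mm from the axis on its -x side. Origin on the worktop under the spindle's axis.
- jam_jar: Bystander: a glass jar with a red lid, 75 mm diameter, 92 mm high; origin under its centre.
- pot_of_picks: Bystander: a small blue-grey pot of tasting picks, 48 mm diameter, 79 mm high; origin under its centre.
- cheese_wedge: Bystander: a wrapped wedge of cheese, 58 x 111 x 44 mm; origin under its centre.
Not all that is in view belongs to the job. What is shaped like the part that bears hub but red is not meant.

How it is judged:
By the outcome, as a careful person would: the job done as asked, in the order asked, and still so for the second after the job is handed in, with the robot touching nothing.
It also fails if it takes over 72 s, if anything falls off the work surface, if the arm or the gripper's body presses on something with over 40 N, if the wrist force passes 120 N, or if a joint passes its speed limit or range.

### The arm

A 6-joint arm with a two-finger parallel gripper is mounted at the origin on a cart in front of the work surface, level with it; the furniture and walls round the work are solid. World frame = base frame: x ahead of the robot, y to its left, z up, the work surface at z = 0. Lengths are in mm, angles in rad, forces in N, time in s.
With the tool pointing down it reaches from about 275 to 750 mm from the base axis. Payload 10.2 kg.
Tool frame: the origin (TCP) lies midway between the tips of the shut fingers; the grasp point (between the pads) lies 19 mm behind it (ctrl.grip_depth is the distance from the TCP to the grasp point, in mm); y points along the fingers, x is the direction in which the jaws open and shut, and the axes are right-handed (so a half turn about y gives the same grasp; the last joint's range is limited). The gripper opens to 85 mm and grips with 20 to 120 N. Pads are 22 mm wide; open, the fingers measure 114 mm over their backs; the gripper's body (76 mm by 85 mm) begins 54 mm behind the grasp point. The pads swing forward as they close: fully open they stand 13 mm farther back than shut.
Start: joints at [-1.426, 0.313, 1.498, -0, 1.331, -0.223], TCP at [188.759, -489.899, 231.294] pointing down, gripper open.
Joint ranges: [-2.94, 2.94], [-0.97, 2.17], [0.19, 2.56], [-1.23, 4.37], [0.02, 3.11], [-2.88, 2.88]. Speed limits (rad/s): [2.39, 2.39, 3.01, 3.14, 3.14, 3.14].

### API

Orientations are given as a unit quaternion [w, x, y, z].
In Python, from rig import ctrl gives the robot as it stands. The module is installed in compiled form; this text tells all that it offers.
- The arm moves only by the tool drive_tool, never from a script. Its arguments are lists of equal length, an entry for each row: "gripper": the closure, from 0 (fully open) to 1 (shut); "offset": the shift along the tool's x, y, z in m, a list of three; "turn": the turn about the tool's y in degrees. In form: {"gripper": [gripper, ...], "offset": [[tx, ty, tz], ...], "turn": [turn, ...]}. A call has 1 to 20 rows; each row shifts and turns the commanded pose from where the row before left it, along the tool's axes as they then stand; what a row does not reach is not made up. A row lasts 1/12 s, in which the tool goes at most 41.7 mm and 7.16 degrees, less where a joint would pass 70% of its speed; a pose out of reach is approached as far as the arm can. A call is refused whole if a number of a shift passes 0.0417 or a number of a turn 7.16, either way. A call with a gripper value outside its range is refused whole. The fingers move at their own pace and stop on an object; "force" is the grip in N (left out, the last holds). Time passes only in rows, so rows that do not move let the fingers close. It gives the time, the measured TCP pose, the force and the opening at its end, in the units of the state.
- ctrl.sense(): the state, without advancing time (a new reading comes with each control period).
- ctrl.capture(name): name is "side" or "top"; returns (picture, depth): 400x640x3 uint8, red, green, blue; 400x640 float32, mm along the optical axis (not along the pixel's ray), 0 where there is no reading.
- ctrl.camera_params(name): a dict with "fovy" (degrees; the focal length in pixels is half the picture's height over the tangent of half this angle, whatever the lens; pixels are square), "cx", "cy" (the principal point, pixels), "distortion" ([k1, k2, p1, p2, k3] as OpenCV has them; the pictures are not rectified), "view" (4x4, takes a point from world to camera coordinates). Camera axes: x right, y down, z forward; pixel columns grow to the right and rows downward; lengths in mm; the calibration is good to about 2 mm. A picture is of the moment at which its call begins. camera_params takes no time and is no camera call.
- ctrl.finish_job(): hands the job in, once; it reports no verdict.
Trained networks look in the newest picture that a camera, given by its name, has taken for a name from the list of things; names that differ only in an ending like _2 or _b are one class to them, and where a whole thing is asked for, a point or a joint stands for the part that bears it (a point fixed in the world has none). Each returns a list of dicts, best first, with "score" (0 to 1); they miss things now and then, are a little off and sometimes report something else, mostly with a low value. They report only what shows in the picture. A call takes as long as a camera call. They do not tell look-alikes from the thing itself.
- ctrl.boxes_of(camera, query): "centre" ([x, y, z] in mm, in the coordinates of the camera as it stood for that picture, good to about 4 mm: the middle of the surface that is visible of it).
- ctrl.regions_of(camera, query): "mask" (400x640 bool, what is visible of it).
- ctrl.pinpoint(camera, query): "centre" ([x, y, z] in mm, in the coordinates of the camera as it stood for that picture, good to about 4 mm: a listed point, or the origin of a listed thing).
The state is a dict: "time_s": time; "joints": joint angles; "dq": joint speeds; "tau": joint torques, N m; "eef_pos": TCP position; "ee_rot": TCP orientation; "force": force on the tool from outside, world axes, zero at the start; "wrist_torque": the same for the moment, N m; "grip_width": opening from 0.0 (shut) to 1.0 (fully open).
Only numpy, scipy, OpenCV 4.12 (cv2) and the standard library are available. Lean on these libraries where they do the work, as an engineer would, in place of code of your own. Each camera call takes 0.05 s, during which the arm holds its last target.

## Working session

There is one attempt and no reset: what is moved stays moved. The work goes in short steps, Python scripts to look and compute and a tool call to move; the robot and the scene stay as the last step left them, time stands still between calls to the robot, and variables do not carry over. Pictures are saved under pics/ and viewed, and the job is handed in when it is done.

Besides the shell and the picture viewer there is one more tool, called after "Emit:" as name(argument=value, ...) on one line, values as JSON. drive_tool: Moves the arm, as the interface text tells. Its arguments: {"type":"object","properties":{"gripper":{"type":"array","items":{"type":"number"}},"offset":{"type":"array","items":{"type":"array","items":{"type":"number"}}},"turn":{"type":"array","items":{"type":"number"}},"force":{"type":"number"}},"required":["gripper","offset","turn"]}

```bash
mkdir -p pics
cat > h.py <<'E'
import numpy as np, cv2
from rig import ctrl
def save(n,im): cv2.imwrite('pics/'+n+'.png', cv2.cvtColor(im,cv2.COLOR_RGB2BGR))
def K(c):
    p=ctrl.camera_params(c); f=200/np.tan(np.radians(p['fovy'])/2)
    return np.array([[f,0,p['cx']],[0,f,p['cy']],[0,0,1.]]),np.array(p['distortion'],float),np.array(p['view'])
def toworld(c,pc):
    V=K(c)[2]; return (np.linalg.inv(V)@np.append(pc,1))[:3]
def proj(c,pw):
    k,d,V=K(c); pc=(V@np.append(pw,1))[:3]
    return cv2.projectPoints(pc.reshape(1,1,3),np.zeros(3),np.zeros(3),k,d)[0].ravel()
def cloud(c,depth):
    k,d,V=K(c); h,w=depth.shape
    u,v=np.meshgrid(np.arange(w),np.arange(h))
    n=cv2.undistortPoints(np.stack([u,v],-1).reshape(-1,1,2).astype(np.float64),k,d).reshape(h,w,2)
    P=np.dstack([n[...,0]*depth,n[...,1]*depth,depth,np.ones_like(depth)])
    W=P@np.linalg.inv(V).T
    return W[...,:3]
E
python3 - <<'E'
from h import *
s=ctrl.sense(); print({k:np.round(v,3).tolist() for k,v in s.items()})
for c in('side','top'):
    im,d=ctrl.capture(c); save(c+'0',im); np.save(c+'0.npy',d)
    print(c,K(c)[1],np.linalg.inv(K(c)[2])[:3,3], K(c)[0][0,0])
    for q in('hub','seat','spindle_tip','drive_unit','jam_jar','pot_of_picks','cheese_wedge'):
        for r in ctrl.pinpoint(c,q)[:3]:
            w=toworld(c,r['centre']); print(q,round(r['score'],2),w.round(1),proj(c,w).round())
E
```

```text
{'time_s': 0.0, 'joints': [-1.426, 0.313, 1.498, -0.0, 1.331, -0.223], 'dq': [-0.001, 0.002, 0.0, 0.0, 0.0, 0.0], 'tau': [0.001, -41.226, -25.974, -0.0, 0.004, 0.0], 'eef_pos': [188.701, -489.639, 230.73], 'ee_rot': [0.583, -0.583, 0.4, -0.4], 'force': [0.045, 0.291, -1.45], 'wrist_torque': [-0.024, 0.001, 0.026], 'grip_width': 1.003}
side [-0.04764931  0.          0.          0.          0.        ] [116.94690669 785.46795222 636.9329862 ] 393.76179944856466
hub 0.85 [ 396.4 -206.6   19.9] [418. 207.]
hub 0.82 [450.5 226.6  21.1] [328. 290.]
seat 0.88 [ 571.1 -138.    62.8] [355. 190.]
spindle_tip 0.57 [ 574.1 -132.4  115.5] [354. 175.]
drive_unit 0.65 [ 573.6 -134.2    1.2] [353. 208.]
jam_jar 0.79 [571.5  69.6  -2.3] [319. 245.]
pot_of_picks 0.91 [742.3 -80.1  -2.1] [298. 203.]
pot_of_picks 0.15 [ 574.2 -138.2   64.8] [354. 190.]
cheese_wedge 0.87 [393.6  -2.8  -0.8] [392. 250.]
top [-0.04793073  0.          0.          0.          0.        ] [ 357.29594755   46.34257298 1300.22709933] 514.2230715775556
hub 0.95 [446.1 226.3  22.6] [232. 248.]
hub 0.66 [ 395.3 -202.5   18.7] [404. 273.]
seat 0.98 [ 568.7 -137.2   65.6] [381. 201.]
spindle_tip 0.87 [ 575.3 -135.2  116.6] [383. 194.]
drive_unit 0.73 [ 572.4 -136.3    2. ] [377. 203.]
jam_jar 0.89 [573.9  68.6   4. ] [297. 200.]
jam_jar 0.53 [ 573.  -137.8  111.7] [384. 196.]
pot_of_picks 0.54 [ 7.416e+02 -8.430e+01  4.000e-01] [357. 139.]
cheese_wedge 0.88 [388.   -1.5   2.4] [323. 275.]
```

View pics/top0.png

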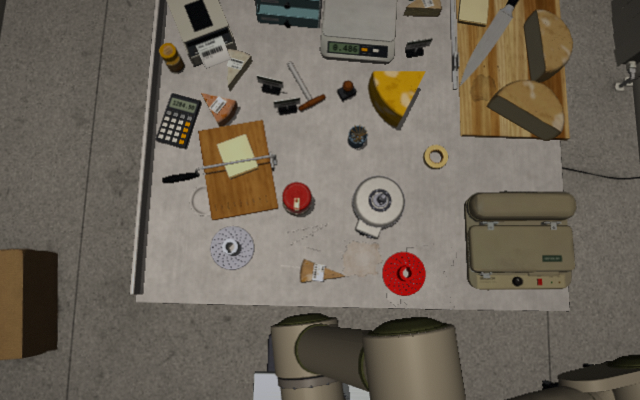

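View pics/side0.png

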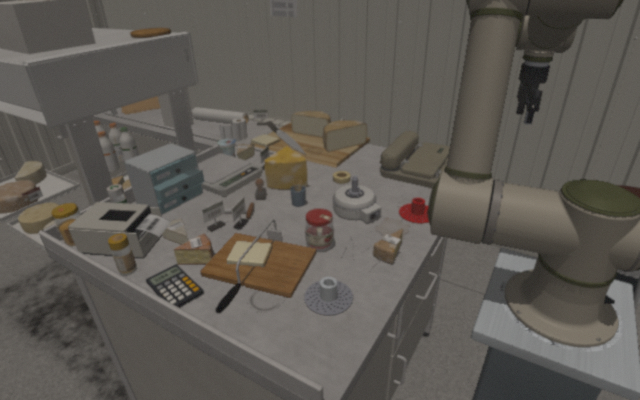

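Run:
```python
import cv2,numpy as np
a=cv2.imread('pics/top0.png')
A=[cv2.resize(a[y-35:y+35,x-35:x+35],(390,390),interpolation=cv2.INTER_CUBIC) for x,y in((232,248),(404,273))]
cv2.imwrite('pics/crops.png',np.hstack(A))
cv2.imwrite('pics/crops2.png',cv2.resize(a[160:245,330:430],(800,600*680//600 if 0 else 600),interpolation=cv2.INTER_CUBIC))
```

```text
(no output)
```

View pics/crops.png

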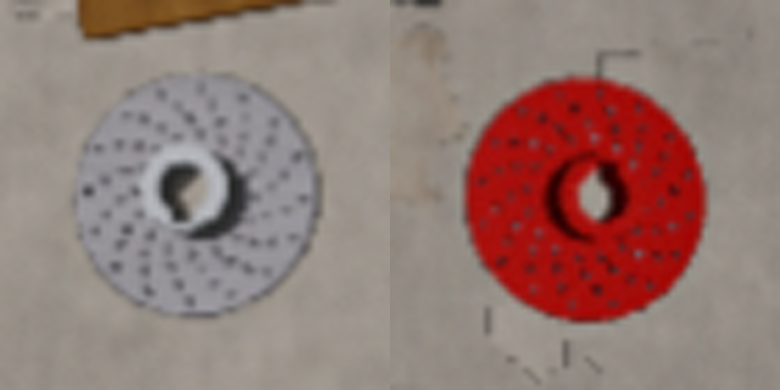

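View pics/crops2.png

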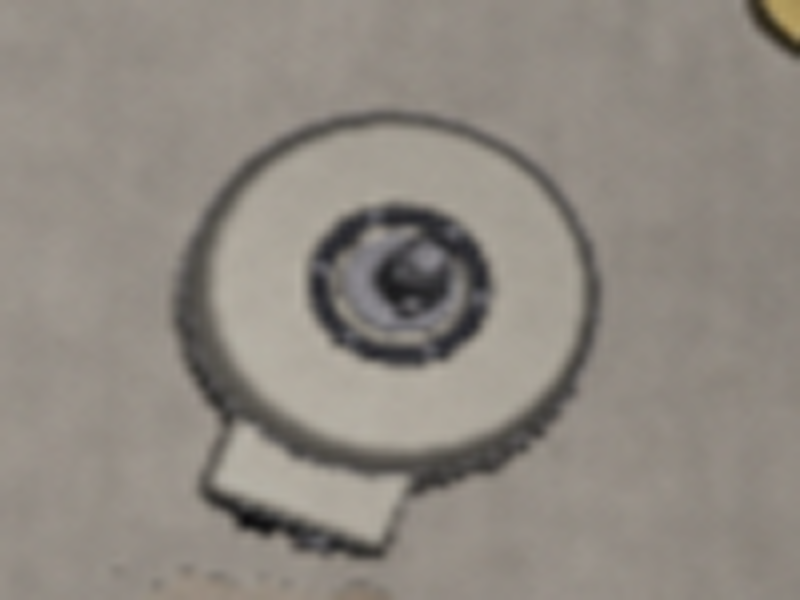

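The top view has two candidates. The silver-grey disc is at (232,248) and an identically shaped red one is at (404,273). The red one is excluded by the description, and the crop confirms the silver disc has a light hub with its notch at lower left. The drive unit is at (380,201) with its control box at (368,228). Next I measure them precisely.

```bash
cat > fit.py <<'E'
from h import *
from scipy.optimize import least_squares
def fit_circle_img(c,pts,z,r,x0):
    # pts: image edge points; circle of radius r in plane z, fit cx,cy by backprojecting onto plane
    k,d,V=K(c); n=cv2.undistortPoints(np.asarray(pts,float).reshape(-1,1,2),k,d).reshape(-1,2)
    Vi=np.linalg.inv(V); o=Vi[:3,3]; D=np.c_[n,np.ones(len(n))]@Vi[:3,:3].T
    W=o+D*((z-o[2])/D[:,2])[:,None]
    f=lambda p:np.hypot(W[:,0]-p[0],W[:,1]-p[1])-(r if len(p)<3 else p[2])
    s=least_squares(f,list(x0)+[r],loss='soft_l1',f_scale=.7); return s.x,np.sqrt(np.mean(s.fun**2)),W
def plane(c,uv,z):
    return fit_circle_img(c,uv,z,1,[0,0])[2]
E
python3 - <<'E'
from fit import *
for c in('top','side'):
    im=cv2.cvtColor(cv2.imread(f'pics/{c}0.png'),cv2.COLOR_BGR2RGB); d=np.load(c+'0.npy'); W=cloud(c,d)
    print(c)
    # table z check
    for nm,ctr in(('disc',(448,226)),('drive',(573,-136))):
        R=np.hypot(W[...,0]-ctr[0],W[...,1]-ctr[1])
        sel=(R<90)&(d>0); z=W[...,2][sel]
        h,e=np.histogram(z,bins=np.arange(-10,125,2.5)); print(nm,[(round(a,1),b) for a,b in zip(e,h) if b>3])
        for lo,hi,rr in((2.5,9,70),(35,60,40),(50,58,80),(60,66,40),(100,120,20),(85,120,20)):
            m=(R<rr)&(W[...,2]>lo)&(W[...,2]<hi)
            if m.sum()>5: 
                cs=[]
                for q in np.unique(0): 
                    hull=cv2.convexHull(np.float32(W[m][:,:2])); (a,b),r=cv2.minEnclosingCircle(hull)
                print(nm,lo,hi,m.sum(),'mean',W[m].mean(0).round(1),'encl',round(a,1),round(b,1),round(r,1))
E
```

```text
top
disc [(np.float64(-7.5), np.int64(38)), (np.float64(-5.0), np.int64(287)), (np.float64(-2.5), np.int64(728)), (np.float64(0.0), np.int64(926)), (np.float64(2.5), np.int64(815)), (np.float64(5.0), np.int64(593)), (np.float64(7.5), np.int64(295)), (np.float64(10.0), np.int64(69)), (np.float64(12.5), np.int64(24)), (np.float64(15.0), np.int64(9)), (np.float64(17.5), np.int64(10)), (np.float64(20.0), np.int64(27)), (np.float64(22.5), np.int64(44)), (np.float64(25.0), np.int64(35)), (np.float64(27.5), np.int64(21)), (np.float64(30.0), np.int64(8)), (np.float64(32.5), np.int64(7)), (np.float64(35.0), np.int64(6)), (np.float64(37.5), np.int64(7)), (np.float64(40.0), np.int64(12)), (np.float64(42.5), np.int64(35)), (np.float64(45.0), np.int64(50)), (np.float64(47.5), np.int64(20)), (np.float64(50.0), np.int64(6))]
disc 2.5 9 1256 mean [448.3 226.5   5.4] encl 448.0 226.0 69.9
disc 35 60 136 mean [450.6 227.8  44.8] encl 450.7 228.0 19.7
disc 50 58 6 mean [454.6 222.6  50.4] encl 454.4 225.8 16.5
drive [(np.float64(-7.5), np.int64(23)), (np.float64(-5.0), np.int64(170)), (np.float64(-2.5)
[... 3610 characters left out ...]
)), (np.float64(90.0), np.int64(4)), (np.float64(92.5), np.int64(7)), (np.float64(95.0), np.int64(4)), (np.float64(97.5), np.int64(6)), (np.float64(102.5), np.int64(7)), (np.float64(105.0), np.int64(6)), (np.float64(107.5), np.int64(5)), (np.float64(110.0), np.int64(4)), (np.float64(112.5), np.int64(7))]
drive 2.5 9 31 mean [566.7 -82.6   6.1] encl 577.6 -95.4 55.0
drive 35 60 199 mean [ 569.8 -128.1   56.3] encl 573.1 -135.8 39.8
drive 50 58 514 mean [ 565.3 -124.9   55. ] encl 569.9 -134.9 61.1
drive 60 66 45 mean [ 569.2 -129.5   62.7] encl 571.8 -135.8 23.2
drive 100 120 31 mean [ 569.7 -132.4  108. ] encl 570.3 -133.7 9.2
drive 85 120 63 mean [ 569.5 -132.2  100.2] encl 569.7 -134.7 9.9
```

```bash
cat >> fit.py <<'E'
def radial(c,im,ctr,z,r,w=8,angs=None,sgn=0,use=None):
    g=cv2.cvtColor(im,cv2.COLOR_RGB2GRAY).astype(np.float32)
    if use is not None: g=use.astype(np.float32)
    k,d,V=K(c); ctr=np.array(ctr,float)
    angs=np.radians(np.arange(0,360,4)) if angs is None else angs
    rr=np.arange(r-w,r+w,.25)
    for it in range(5):
        A,Rm=np.meshgrid(angs,rr,indexing='ij')
        P=np.stack([ctr[0]+Rm*np.cos(A),ctr[1]+Rm*np.sin(A),np.full_like(A,z)],-1).reshape(-1,3)
        Pc=P@V[:3,:3].T+V[:3,3]
        uv=cv2.projectPoints(Pc.reshape(-1,1,3),np.zeros(3),np.zeros(3),k,d)[0].reshape(len(angs),len(rr),2).astype(np.float32)
        I=cv2.remap(cv2.GaussianBlur(g,(0,0),.7),uv[...,0],uv[...,1],cv2.INTER_CUBIC)
        G=np.gradient(I,axis=1); G=np.abs(G) if sgn==0 else G*sgn
        j=G.argmax(1); s=G.max(1); ok=s>np.median(s)*.5
        re=rr[j]; X=np.c_[re*np.cos(angs),re*np.sin(angs)][ok]
        f=lambda p:np.hypot(X[:,0]-p[0],X[:,1]-p[1])-p[2]
        q=least_squares(f,[0,0,r],loss='soft_l1',f_scale=.5)
        ctr=ctr+q.x[:2]
    return ctr,q.x[2],np.median(np.abs(q.fun)),ok.sum()
E
python3 - <<'E'
from fit import *
for c in('top','side'):
    im=cv2.cvtColor(cv2.imread(f'pics/{c}0.png'),cv2.COLOR_BGR2RGB)
    for nm,ctr,z,r,w in(('plate',(448,226),5,55,7),('hubtop',(448,226),45,19,5),('bore',(448,226),45,11,4),('rim',(572,-135),55,65,6),('shoulder',(572,-135),63,18,5),('dark',(572,-135),55,25,5),('red',(395,-203),5,55,7),):
        o=radial(c,im,ctr,z,r,w); print(c,nm,o[0].round(2),round(o[1],2),round(o[2],2),o[3])
E
```

```text
top plate [449.83 228.4 ] 56.37 0.82 80
top hubtop [448.05 224.45] 14.84 0.63 82
top bore [447.48 224.07] 13.85 0.6 81
top rim [ 564.46 -130.42] 63.68 1.71 89
top shoulder [ 570.44 -133.21] 20.71 0.7 89
top dark [ 572.07 -135.16] 28.57 0.51 90
top red [ 395.49 -203.47] 54.62 0.62 90
side plate [448.71 231.53] 55.72 0.62 89
side hubtop [446.79 231.77] 15.39 1.0 90
side bore [450.19 227.94] 10.77 0.75 87
side rim [ 570.33 -130.47] 60.12 1.05 86
side shoulder [ 565.09 -137.11] 19.3 2.16 76
side dark [ 573.55 -138.09] 28.69 0.8 79
side red [ 396.45 -198.84] 53.59 2.14 78
```

```bash
cat >> fit.py <<'E'
def ortho(c,im,ctr,z,half,n=390):
    k,d,V=K(c); s=np.linspace(half,-half,n)
    X,Y=np.meshgrid(ctr[0]+s,ctr[1]+s,indexing='ij') # up=+x, left=+y
    P=np.stack([X,Y,np.full_like(X,z)],-1).reshape(-1,3); Pc=P@V[:3,:3].T+V[:3,3]
    uv=cv2.projectPoints(Pc.reshape(-1,1,3),np.zeros(3),np.zeros(3),k,d)[0].reshape(n,n,2).astype(np.float32)
    return cv2.remap(im,uv[...,0],uv[...,1],cv2.INTER_CUBIC)
def circ(o,ctr,half,c2,r,col=(0,255,0)):
    n=o.shape[0]; s=(n-1)/2/half
    cv2.circle(o,(int(round((n-1)/2-(c2[1]-ctr[1])*s)),int(round((n-1)/2-(c2[0]-ctr[0])*s))),int(round(r*s)),col,1)
E
python3 - <<'E'
from fit import *
rows=[]
for c in('top','side'):
    im=cv2.cvtColor(cv2.imread(f'pics/{c}0.png'),cv2.COLOR_BGR2RGB)
    a=ortho(c,im,(448,226),5,70,266); circ(a,(448,226),70,(448.5,227),55)
    b=ortho(c,im,(448,226),45,40,266); circ(b,(448,226),40,(448.5,227),19); circ(b,(448,226),40,(448.5,227),11)
    e=ortho(c,im,(572,-135),55,80,266); circ(e,(572,-135),80,(572,-135),65);circ(e,(572,-135),80,(572,-135),28.5)
    rows.append(np.hstack([a,b,e]))
save('ortho1',np.vstack(rows))
E
```

```text
(no output)
```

View pics/ortho1.png

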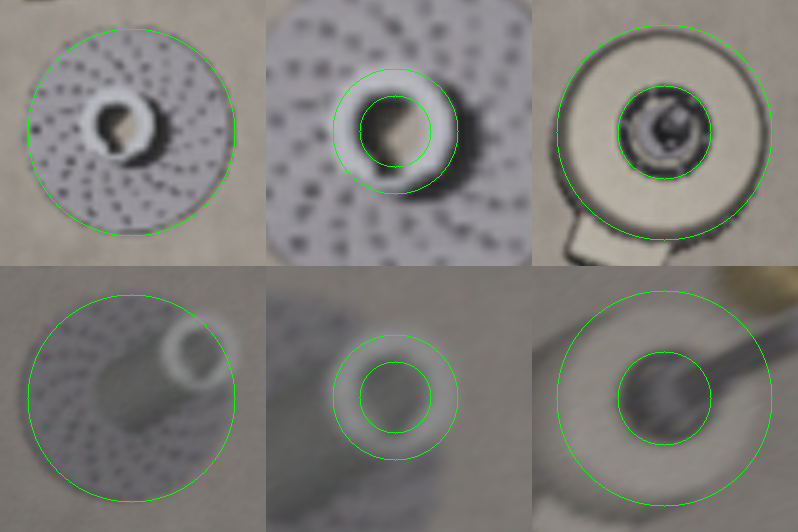

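Run:
```python
from fit import *
c='top'; im=cv2.cvtColor(cv2.imread(f'pics/{c}0.png'),cv2.COLOR_BGR2RGB)
b=ortho(c,im,(448.5,227),45,22,399); circ(b,(448.5,227),22,(448.5,227),19); circ(b,(448.5,227),22,(448.5,227),11);circ(b,(448.5,227),22,(448.5,227),15.5)
e=ortho(c,im,(572,-135.2),40,105,399); circ(e,(572,-135),105,(572,-135),90)
save('o2',np.hstack([b,e]))
s=ortho(c,im,(572,-135.2),63,32,399); circ(s,(572,-135.2),32,(572,-135.2),18)
t=ortho(c,im,(572,-135.2),113,32,399); circ(t,(572,-135.2),32,(572,-135.2),4.5)
s=np.clip(s.astype(float)*1.6,0,255).astype(np.uint8);t=np.clip(t.astype(float)*1.6,0,255).astype(np.uint8)
save('o3',np.hstack([s,t]))
```

```text
(no output)
```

View pics/o2.png

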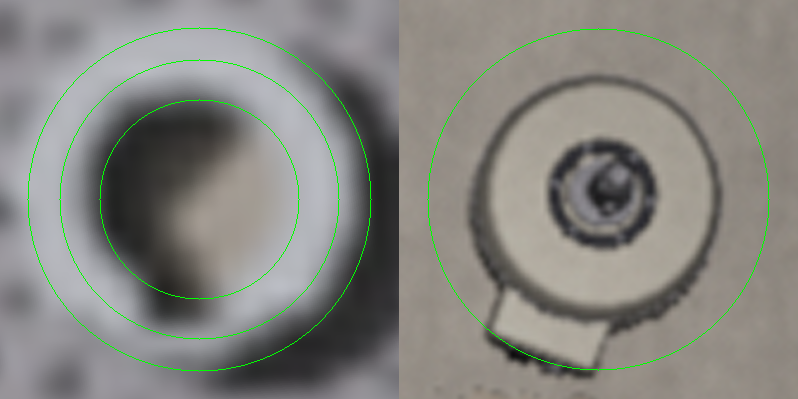

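View pics/o3.png

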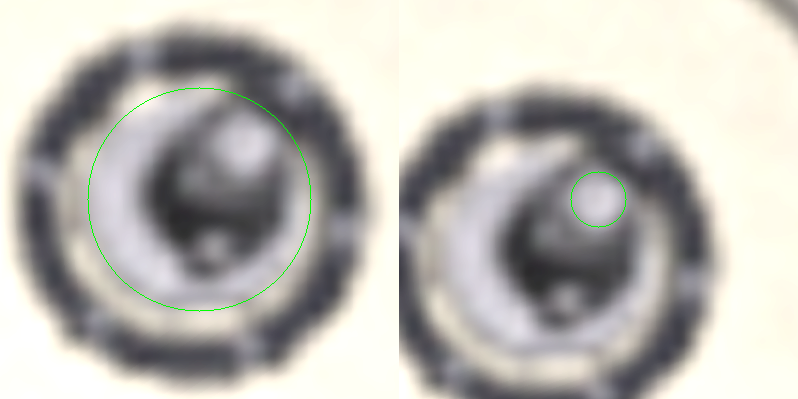

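Run:
```python
from fit import *
c='top'; im=cv2.cvtColor(cv2.imread(f'pics/{c}0.png'),cv2.COLOR_BGR2RGB)
for ctr in((448.5,227.3),):
  b=cv2.cvtColor(ortho(c,im,ctr,45,22,881),cv2.COLOR_RGB2GRAY)
  for r in(12.5,13.5,14.5):
    print(r,[(a,int(b[int(round(440-20*r*np.cos(np.radians(a)))),int(round(440-20*r*np.sin(np.radians(a))))])) for a in range(120,232,6)])
# hub outer ring edges
  for r in (16,17): print(r,[(a,int(b[int(round(440-20*r*np.cos(np.radians(a)))),int(round(440-20*r*np.sin(np.radians(a))))])) for a in range(0,360,30)])
W=plane('top',[[368,228]],42)
k=ortho(c,im,(572,-135.2),81,20,399); circ(k,(572,-135.2),20,(572,-135.2),13.5); circ(k,(572,-135.2),20,(572,-135.2),9.5)
im2=cv2.cvtColor(cv2.imread('pics/side0.png'),cv2.COLOR_BGR2RGB)
k2=ortho('side',im2,(572,-135.2),81,20,399); circ(k2,(572,-135.2),20,(572,-135.2),13.5)
save('o4',np.clip(np.hstack([k,k2])*1.6,0,255).astype(np.uint8))
```

```text
12.5 [(120, 143), (126, 151), (132, 152), (138, 153), (144, 145), (150, 117), (156, 79), (162, 49), (168, 53), (174, 65), (180, 80), (186, 109), (192, 137), (198, 165), (204, 177), (210, 181), (216, 183), (222, 187), (228, 184)]
13.5 [(120, 165), (126, 167), (132, 176), (138, 169), (144, 165), (150, 143), (156, 101), (162, 71), (168, 77), (174, 94), (180, 105), (186, 126), (192, 144), (198, 164), (204, 176), (210, 176), (216, 175), (222, 187), (228, 186)]
14.5 [(120, 178), (126, 177), (132, 182), (138, 180), (144, 176), (150, 161), (156, 126), (162, 108), (168, 115), (174, 127), (180, 137), (186, 145), (192, 152), (198, 157), (204, 159), (210, 158), (216, 160), (222, 173), (228, 184)]
16 [(0, 181), (30, 184), (60, 181), (90, 181), (120, 182), (150, 168), (180, 157), (210, 115), (240, 147), (270, 166), (300, 167), (330, 179)]
17 [(0, 181), (30, 185), (60, 182), (90, 180), (120, 181), (150, 161), (180, 139), (210, 88), (240, 117), (270, 136), (300, 141), (330, 170)]
```

View pics/o4.png

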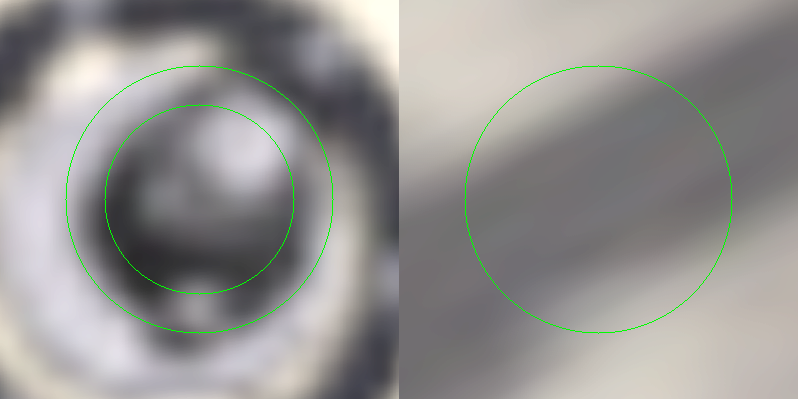

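```bash
cat >> h.py <<'E'
from scipy.spatial.transform import Rotation as Ro
def Rt():
    q=ctrl.sense()['ee_rot']; return Ro.from_quat(q,scalar_first=True).as_matrix()
def delta(target):
    s=ctrl.sense(); return Rt().T@(np.array(target)-s['eef_pos'])
def yaw(): x=Rt()[:,0]; return np.degrees(np.arctan2(x[1],x[0]))
E
python3 - <<'E'
from h import *
print(Rt().round(4),yaw()); print(delta((448.5,227.2,231)))
E
```

```text
[[ 0.3596  0.      0.9331]
 [-0.9331 -0.      0.3596]
 [ 0.     -1.      0.    ]] -68.92667509189405
[-5.75740184e+02  2.98214981e-01  5.00194931e+02]
```

Emit:
drive_tool(gripper=[0,0,0,0,0,0,0,0,0,0,0,0,0,0,0,0,0,0,0,0], offset=[[-0.0288,0,0.025],[-0.0288,0,0.025],[-0.0288,0,0.025],[-0.0288,0,0.025],[-0.0288,0,0.025],[-0.0288,0,0.025],[-0.0288,0,0.025],[-0.0288,0,0.025],[-0.0288,0,0.025],[-0.0288,0,0.025],[-0.0288,0,0.025],[-0.0288,0,0.025],[-0.0288,0,0.025],[-0.0288,0,0.025],[-0.0288,0,0.025],[-0.0288,0,0.025],[-0.0288,0,0.025],[-0.0288,0,0.025],[-0.0288,0,0.025],[-0.0288,0,0.025]], turn=[0,0,0,0,0,0,0,0,0,0,0,0,0,0,0,0,0,0,0,0], force=50)

```text
time_s: 2.47
eef_pos: [448.4, 229.5, 231.3]
ee_rot: [0.583, -0.583, 0.4, -0.4]
force: [0.9, -1.2, 0.5]
grip_width: 0.998
```

Run:
```python
from h import *
print(yaw(),delta((448.5,227.3,9)),ctrl.sense()['joints'],ctrl.sense()['time_s'])
```

```text
-68.90117263966107 [  2.07937829 222.32198362  -0.77195126] [ 2.40143307e-01  2.65804642e-01  1.56041350e+00 -7.29808174e-05
  1.31506440e+00  1.44271406e+00] 2.4667
```

Emit:
drive_tool(gripper=[0,0,0,0,0,0,0,0,0,0,0,0], offset=[[0.0021,0.03,-0.0008],[0,0.032,0],[0,0.032,0],[0,0.03,0],[0,0.025,0],[0,0.02,0],[0,0.015,0],[0,0.015,0],[0,0.013,0],[0,0.01,0],[0,0,0],[0,0,0]], turn=[0,0,0,0,0,0,0,0,0,0,0,0])

```text
time_s: 3.47
eef_pos: [448.2, 225.1, 9.3]
ee_rot: [-0.583, 0.583, -0.4, 0.4]
force: [-0.5, -0.1, -0.1]
grip_width: 1.004
```

Run:
```python
from h import *
print(yaw(),delta((448.5,227.3,9)),ctrl.sense()['force'])
im,d=ctrl.capture('side'); save('s1',cv2.resize(im[230:340,260:400],(764,600),interpolation=cv2.INTER_CUBIC))
```

```text
-68.9274881702102 [-1.94303822  0.32757853  1.02552504] [-0.54387796 -0.08226087 -0.11899785]
```

View pics/s1.png

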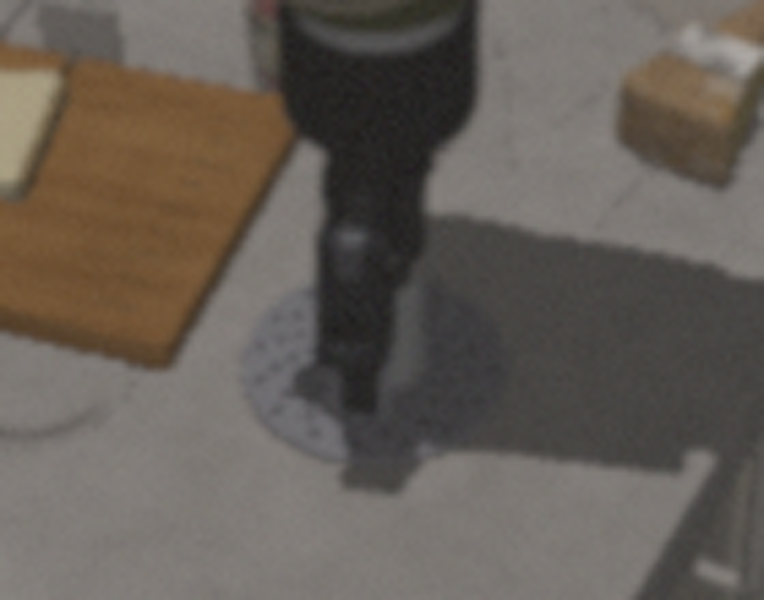

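Emit:
drive_tool(gripper=[0,0,1,1,1,1,1,1,1,1,1,1], offset=[[-0.0019,0,0.001],[0,0,0],[0,0,0],[0,0,0],[0,0,0],[0,0,0],[0,0,0],[0,0,0],[0,0,0],[0,0,0],[0,0,0],[0,0,0]], turn=[0,0,0,0,0,0,0,0,0,0,0,0], force=60)

```text
time_s: 4.52
eef_pos: [448.7, 227.2, 9.7]
ee_rot: [0.583, -0.583, 0.4, -0.4]
force: [-1.2, -1.2, 5.6]
grip_width: 0.435
```

Run:
```python
from h import *
s=ctrl.sense();print(yaw(),delta((448.5,227.3,9)),s['force'],s['wrist_torque'],s['grip_width'])
im,d=ctrl.capture('side'); save('s2',cv2.resize(im[230:340,260:400],(764,600),interpolation=cv2.INTER_CUBIC))
```

```text
-68.92189017322386 [-0.149656    0.73349729 -0.18217889] [-1.23277445 -1.20290164  5.56338035] [-0.23685024  0.13338697 -0.04202398] 0.4353265895075994
```

View pics/s2.png

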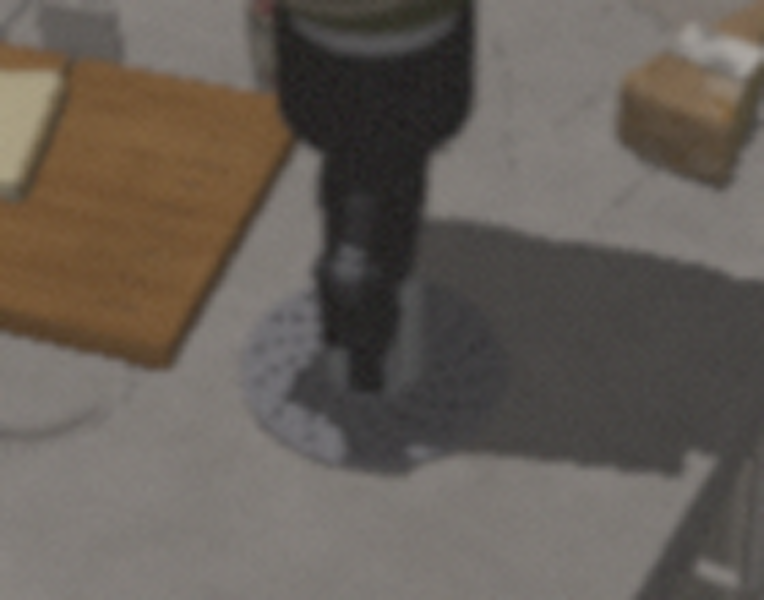

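Emit:
drive_tool(gripper=[1,1,1,1,1,1,1,1,1,1], offset=[[0,-0.005,0],[0,-0.01,0],[0,-0.02,0],[0,-0.03,0],[0,-0.03,0],[0,-0.03,0],[0,-0.02,0],[0,-0.005,0],[0,0,0],[0,0,0]], turn=[0,0,0,0,0,0,0,0,0,0])

```text
time_s: 5.4
eef_pos: [447.8, 227.1, 158.2]
ee_rot: [-0.582, 0.584, -0.401, 0.4]
force: [0.0, 0.4, -5.2]
grip_width: 0.433
```

Run:
```python
from h import *
s=ctrl.sense();print(yaw(),s['eef_pos'],delta((572,-135.2,160)),s['force'],s['wrist_torque'],s['grip_width'])
```

```text
-68.92928358847288 [447.77282737 227.05881626 158.1942868 ] [382.69889154  -1.88195959 -14.32192798] [ 0.02256761  0.44591401 -5.20090632] [-0.04638976  0.02020236  0.0138329 ] 0.4325589133463611
```

Emit:
drive_tool(gripper=[1,1,1,1,1,1,1,1,1,1,1,1,1,1,1,1,1,1,1,1], offset=[[0.012,0,0],[0.022,0,-0.001],[0.029,0,-0.001],[0.029,0,-0.001],[0.029,0,-0.001],[0.029,0,-0.001],[0.029,0,-0.001],[0.029,0,-0.001],[0.029,0,-0.001],[0.029,0,-0.001],[0.029,0,-0.001],[0.029,0,-0.001],[0.029,0,-0.001],[0.018,0,-0.001],[0.0087,0,-0.0013],[0.003,0,0],[0,0,0],[0,0,0],[0,0,0],[0,0,0]], turn=[0,0,0,0,0,0,0,0,0,0,0,0,0,0,0,0,0,-3.5,-3.5,0])

```text
time_s: 7.07
eef_pos: [572.4, -133.6, 159.0]
ee_rot: [0.607, -0.607, 0.363, -0.362]
force: [0.4, -0.3, -4.1]
grip_width: 0.432
```

Run:
```python
from fit import *
s=ctrl.sense();print(yaw(),s['eef_pos'],delta((572,-135.2,160)),s['force'],s['wrist_torque'],s['grip_width'])
z=s['eef_pos'][2]-9.7+5; ctr=s['eef_pos'][:2]; rows=[]
for c in('top','side'):
    im,d=ctrl.capture(c); save(c+'2',im); np.save(c+'2.npy',d)
    o=ortho(c,im,ctr,z,70,399); circ(o,ctr,70,ctr,55); rows.append(o)
    print(c,radial(c,im,ctr,z,55,6))
save('o5',np.hstack(rows))
```

```text
-61.72396830159712 [ 572.36664994 -133.62538885  159.04206666] [ 1.2121474  -0.95861564 -1.06921629] [ 0.43790759 -0.2590537  -4.10259588] [0.04049381 0.04039644 0.05657181] 0.43199735953173884
top (array([ 572.50162734, -124.18287468]), np.float64(52.58978312309534), np.float64(2.558983451809567), np.int64(63))
side (array([ 570.38351012, -124.17720924]), np.float64(55.306824110263285), np.float64(1.8114412812667915), np.int64(76))
```

View pics/o5.png

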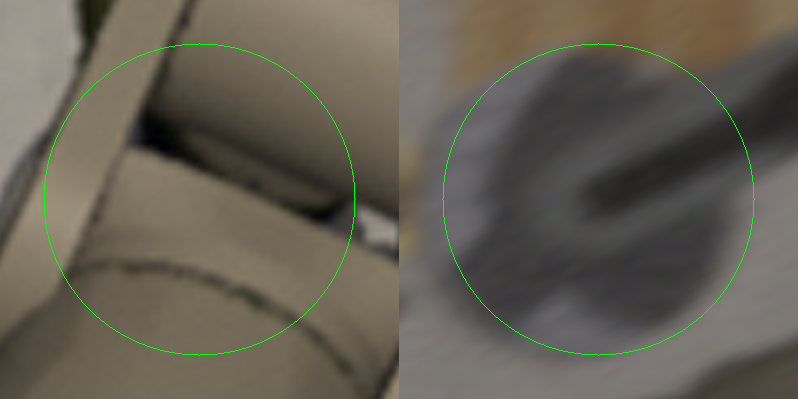

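View pics/side2.png

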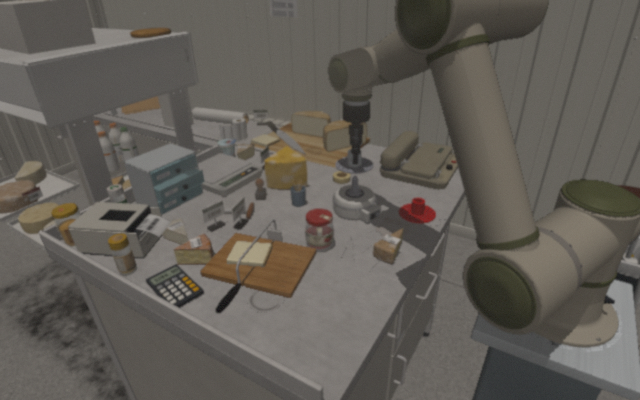

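Run:
```python
from fit import *
im=cv2.cvtColor(cv2.imread('pics/side2.png'),cv2.COLOR_BGR2RGB)
x0,y0,x1,y1=320,140,390,220; S=7
z=cv2.resize(im[y0:y1,x0:x1],None,fx=S,fy=S,interpolation=cv2.INTER_CUBIC)
z=np.clip(z*1.5,0,255).astype(np.uint8); z2=z.copy()
def dr(c,r,zz,col):
    P=[proj('side',(c[0]+r*np.cos(a),c[1]+r*np.sin(a),zz)) for a in np.linspace(0,2*np.pi,60)]
    P=((np.array(P)+.5-[x0,y0])*S-.5).round().astype(int); cv2.polylines(z2,[P.reshape(-1,1,2)],True,col,1)
t=(572.4,-133.6)
dr(t,55,149.3,(0,255,0)); dr(t,55,154.3,(0,255,0)); dr(t,55,152,(255,255,0))
s=(572,-135.2)
dr(s,4.5,113,(255,0,0)); dr(s,18,63,(255,0,0)); dr(s,65,55,(255,0,0)); dr(s,9.5,104,(255,0,0))
save('z1',np.hstack([z,z2])[:600,:]); print(z.shape)
```

```text
(560, 490, 3)
```

View pics/z1.png

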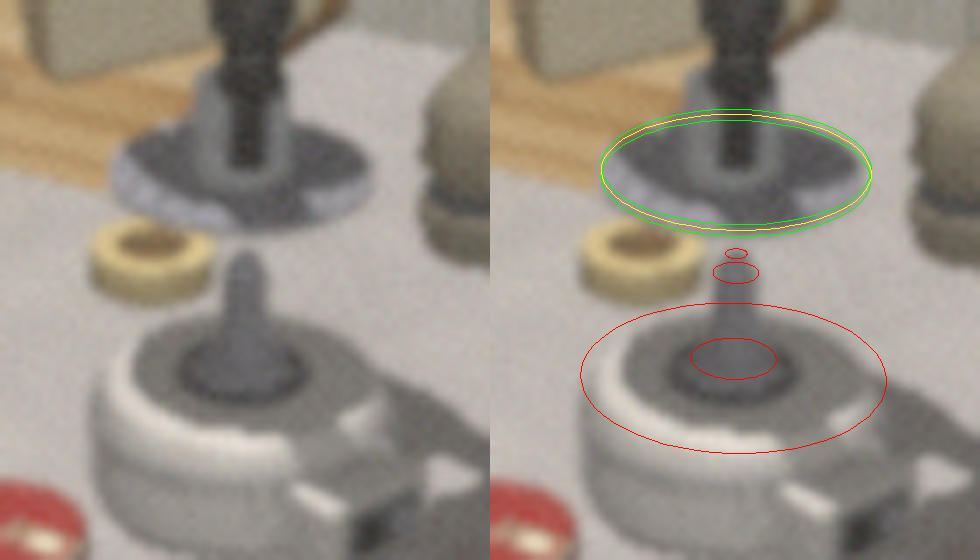

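Emit:
drive_tool(gripper=[1,1,1,1,1,1,1], offset=[[0.0012,0.003,-0.0023],[0,0.01,0],[0,0.01,0],[0,0.005,0],[0,0,0],[0,0,0],[0,0,0]], turn=[0,0,0,0,0,0,0])

```text
time_s: 7.75
eef_pos: [571.4, -137.2, 131.5]
ee_rot: [0.606, -0.606, 0.364, -0.364]
force: [0.4, 0.9, -4.1]
grip_width: 0.43
```

```bash
cat > look.py <<'E'
from fit import *
import sys
s=ctrl.sense();p=s['eef_pos'];R=Rt();hub=np.array(p)+R[:,2]*1.2
print('t',s['time_s'],'yaw',round(yaw(),2),'tcp',p.round(2),'d',delta((572,-135.2,p[2])).round(2),'F',s['force'].round(2),'M',s['wrist_torque'].round(3),s['grip_width'].round(4))
print('F tool',(R.T@s['force']).round(2))
if len(sys.argv)>1:
    im,d=ctrl.capture('side'); x0,y0,x1,y1=320,140,390,220; S=6
    z=cv2.resize(im[y0:y1,x0:x1],None,fx=S,fy=S,interpolation=cv2.INTER_CUBIC)
    z=np.clip(z*1.5,0,255).astype(np.uint8); z2=z[:,:380].copy()
    def dr(c,r,zz,col):
        P=[proj('side',(c[0]+r*np.cos(a),c[1]+r*np.sin(a),zz)) for a in np.linspace(0,2*np.pi,60)]
        P=((np.array(P)+.5-[x0,y0])*S-.5).round().astype(int); cv2.polylines(z2,[P.reshape(-1,1,2)],True,col,1)
    dr(hub,55,p[2]-9.7,(0,255,0)); dr((572,-135.2),4.5,113,(255,0,0)); dr((572,-135.2),18,63,(255,0,0))
    save(sys.argv[1],np.hstack([z[:,:380],z2]))
E
python3 look.py z2
```

```text
Traceback (most recent call last):
  File "look.py", line 4, in <module>
    print('t',s['time_s'],'yaw',round(yaw(),2),'tcp',p.round(2),'d',delta((572,-135.2,p[2])).round(2),'F',s['force'].round(2),'M',s['wrist_torque'].round(3),s['grip_width'].round(4))
                                                                                                                                                             ^^^^^^^^^^^^^^^^^^^^^
AttributeError: 'float' object has no attribute 'round'
```

```bash
sed -i "s/s\['grip_width'\].round(4)/s['grip_width']/" look.py; python3 look.py z2
```

```text
t 7.75 yaw -61.93 tcp [ 571.45 -137.22  131.52] d [-1.53 -0.    1.44] F [ 0.45  0.88 -4.07] M [0.009 0.022 0.034] 0.42953187779393437
F tool [-0.57  4.07  0.81]
```

View pics/z2.png

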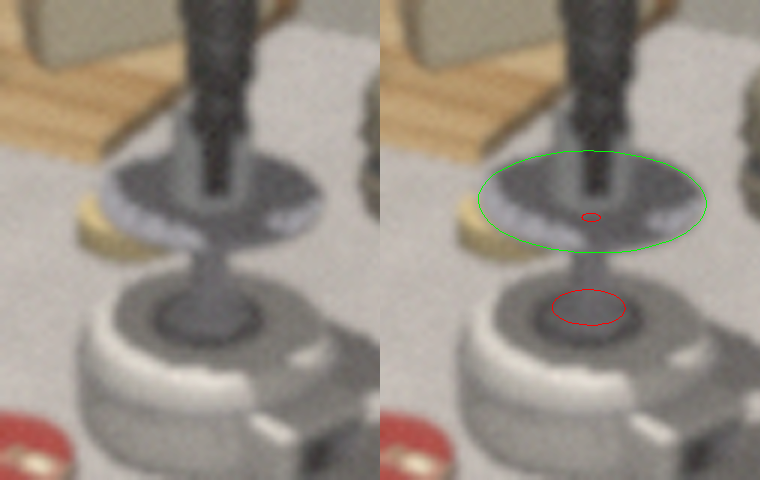

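Emit:
drive_tool(gripper=[1,1,1,1,1,1,1,1], offset=[[-0.0013,0.003,0.0002],[0,0.005,0],[0,0.005,0],[0,0.004,0],[0,0.003,0],[0,0,0],[0,0,0],[0,0,0]], turn=[0,0,0,0,0,0,0,0])

```text
time_s: 8.47
eef_pos: [571.0, -136.8, 110.9]
ee_rot: [-0.606, 0.607, -0.363, 0.364]
force: [2.1, -4.6, -7.0]
grip_width: 0.437
```

```bash
python3 look.py
```

```text
t 8.4667 yaw -61.95 tcp [ 571.04 -136.77  110.91] d [-0.93 -0.    1.58] F [ 2.15 -4.64 -7.  ] M [-0.962 -0.394  0.007] 0.4366865934588876
F tool [ 5.1   7.01 -0.29]
```

Emit:
drive_tool(gripper=[1,1,1,1], offset=[[0.0015,0,0],[0,0,0],[0,0,0],[0,0,0]], turn=[0,0,0,0])

```text
time_s: 8.8
eef_pos: [571.4, -137.0, 111.1]
ee_rot: [0.606, -0.606, 0.364, -0.364]
force: [-0.1, -0.9, -4.0]
grip_width: 0.431
```

```bash
python3 look.py
```

```text
t 8.8 yaw -61.92 tcp [ 571.42 -137.02  111.13] d [-1.33  0.    1.37] F [-0.13 -0.93 -3.98] M [-0.081 -0.032 -0.023] 0.4308605593717887
F tool [ 0.76  3.98 -0.55]
```

Emit:
drive_tool(gripper=[1,1,1,1], offset=[[0.0015,0,0],[0,0,0],[0,0,0],[0,0,0]], turn=[0,0,0,0])

```text
time_s: 9.13
eef_pos: [572.2, -138.5, 111.3]
ee_rot: [0.606, -0.606, 0.364, -0.364]
force: [-0.3, -0.3, -3.8]
grip_width: 0.434
```

```bash
python3 look.py
```

```text
t 9.1333 yaw -61.92 tcp [ 572.22 -138.46  111.28] d [-2.98  0.    1.34] F [-0.32 -0.3  -3.77] M [-0.023  0.049  0.008] 0.4339432759022775
F tool [ 0.12  3.77 -0.43]
```

Emit:
drive_tool(gripper=[1,1,1,1], offset=[[0,0,0.0018],[0,0,0],[0,0,0],[0,0,0]], turn=[0,0,0,0])

```text
time_s: 9.47
eef_pos: [573.6, -137.8, 111.2]
ee_rot: [-0.606, 0.606, -0.364, 0.364]
force: [-2.9, -1.1, -3.4]
grip_width: 0.428
```

```bash
python3 look.py
```

```text
t 9.4667 yaw -61.93 tcp [ 573.59 -137.78  111.2 ] d [-3.03  0.   -0.19] F [-2.94 -1.13 -3.44] M [-0.27   0.548 -0.026] 0.427537730103156
F tool [-0.38  3.44 -3.12]
```

Emit:
drive_tool(gripper=[1,1,1,1,1], offset=[[0,0,-0.0018],[0.0016,0,0],[0,0,0],[0,0,0],[0,0,0]], turn=[0,0,0,0,0])

```text
time_s: 9.88
eef_pos: [573.0, -139.7, 111.2]
ee_rot: [0.606, -0.606, 0.364, -0.364]
force: [-2.4, 1.5, -3.3]
grip_width: 0.428
```

```bash
python3 look.py
```

```text
t 9.8833 yaw -61.92 tcp [ 572.95 -139.7   111.25] d [-4.42  0.    1.28] F [-2.35  1.55 -3.3 ] M [0.38  0.252 0.035] 0.42827352150637177
F tool [-2.47  3.3  -1.35]
```

Emit:
drive_tool(gripper=[1,1,1,1,1,1,1,1,1], offset=[[-0.0016,0,-0.0002],[0,0,0],[0,0.003,0],[0,0.003,0],[0,0.003,0],[0,0.003,0],[0,0.002,0],[0,0.002,0],[0,0,0]], turn=[0,0,0,0,0,0,0,0,0])

```text
time_s: 10.63
eef_pos: [571.9, -138.6, 94.8]
ee_rot: [-0.606, 0.606, -0.364, 0.364]
force: [0.3, 0.1, -4.3]
grip_width: 0.433
```

```bash
python3 look.py
```

```text
t 10.6333 yaw -61.93 tcp [ 571.89 -138.58   94.77] d [-2.94  0.    1.69] F [ 0.32  0.09 -4.29] M [ 0.06  -0.044 -0.014] 0.43308915833518963
F tool [0.07 4.29 0.33]
```

Emit:
drive_tool(gripper=[1,1,1,1,1,1], offset=[[0,0.001,0],[0,0.001,0],[0,0.001,0],[0,0.0005,0],[0,0,0],[0,0,0]], turn=[0,0,0,0,0,0])

```text
time_s: 11.13
eef_pos: [572.1, -138.7, 91.8]
ee_rot: [0.606, -0.606, 0.364, -0.364]
force: [0.5, 0.8, -4.6]
grip_width: 0.432
```

Emit:
drive_tool(gripper=[1,1,1,1], offset=[[0,0.0005,0],[0,0.0005,0],[0,0,0],[0,0,0]], turn=[0,0,0,0])

```text
time_s: 11.47
eef_pos: [572.1, -138.7, 90.8]
ee_rot: [0.606, -0.606, 0.364, -0.364]
force: [-0.3, 0.7, -4.1]
grip_width: 0.429
```

Emit:
drive_tool(gripper=[1,1,1,1], offset=[[0,0.0005,0],[0,0.0005,0],[0,0,0],[0,0,0]], turn=[0,0,0,0])

```text
time_s: 11.8
eef_pos: [572.0, -138.6, 89.7]
ee_rot: [-0.606, 0.606, -0.364, 0.364]
force: [0.1, -0.8, -4.1]
grip_width: 0.431
```

Emit:
drive_tool(gripper=[1,1,1,1], offset=[[0,0.0005,0],[0,0.0005,0],[0,0,0],[0,0,0]], turn=[0,0,0,0])

```text
time_s: 12.13
eef_pos: [572.1, -138.7, 88.8]
ee_rot: [0.606, -0.606, 0.364, -0.364]
force: [0.5, -0.5, -4.2]
grip_width: 0.436
```

Emit:
drive_tool(gripper=[1,1,1,1], offset=[[0,0.0005,0],[0,0.0005,0],[0,0,0],[0,0,0]], turn=[0,0,0,0])

```text
time_s: 12.47
eef_pos: [572.0, -138.6, 87.8]
ee_rot: [0.606, -0.606, 0.364, -0.364]
force: [-0.7, 0.5, -3.0]
grip_width: 0.427
```

Emit:
drive_tool(gripper=[1,1,1,1], offset=[[0,0.0005,0],[0,0.0005,0],[0,0,0],[0,0,0]], turn=[0,0,0,0])

```text
time_s: 12.8
eef_pos: [572.0, -138.6, 86.8]
ee_rot: [0.606, -0.606, 0.364, -0.364]
force: [-0.8, -0.3, -4.2]
grip_width: 0.436
```

```bash
python3 look.py z3
```

```text
t 12.8 yaw -61.93 tcp [ 572.05 -138.65   86.78] d [-3.07  0.    1.58] F [-0.76 -0.33 -4.16] M [ 0.017 -0.015  0.01 ] 0.43605804601963033
F tool [-0.06  4.16 -0.82]
```

View pics/z3.png

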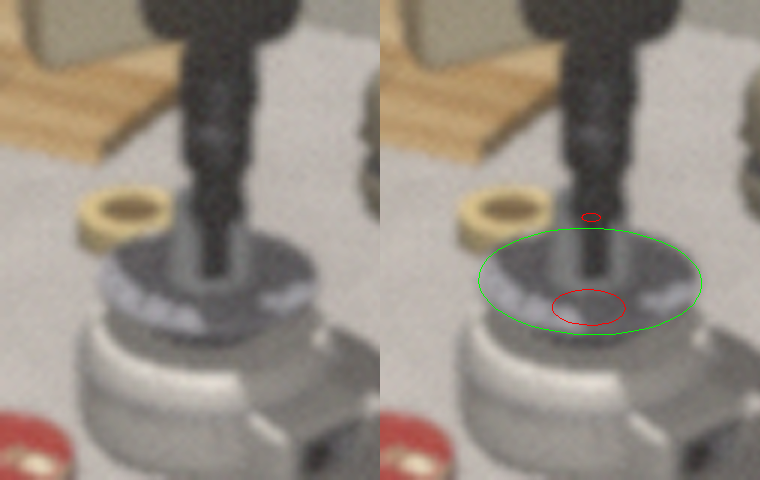

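Emit:
drive_tool(gripper=[1,1,1,1,1,1], offset=[[0,0.0007,0],[0,0.0007,0],[0,0.0007,0],[0,0.0007,0],[0,0,0],[0,0,0]], turn=[0,0,0,0,0,0])

```text
time_s: 13.35
eef_pos: [572.0, -138.6, 83.9]
ee_rot: [0.606, -0.606, 0.364, -0.364]
force: [-0.3, 0.2, -4.4]
grip_width: 0.431
```

Emit:
drive_tool(gripper=[1,1,1,1,1,1], offset=[[0,0.0007,0],[0,0.0007,0],[0,0.0007,0],[0,0.0007,0],[0,0,0],[0,0,0]], turn=[0,0,0,0,0,0])

```text
time_s: 13.85
eef_pos: [572.0, -138.6, 81.2]
ee_rot: [-0.606, 0.606, -0.364, 0.364]
force: [0.3, 0.0, -4.3]
grip_width: 0.433
```

```bash
python3 look.py
```

```text
t 13.85 yaw -61.93 tcp [ 572.04 -138.65   81.15] d [-3.06  0.    1.59] F [ 0.33  0.04 -4.3 ] M [ 0.007 -0.    -0.049] 0.4331174582315596
F tool [0.12 4.3  0.31]
```

Emit:
drive_tool(gripper=[1,1,1,1,1,1,1,1,1,1], offset=[[0,0.0008,0],[0,0.0008,0],[0,0.0008,0],[0,0.0008,0],[0,0.0008,0],[0,0.0008,0],[0,0.0007,0],[0,0.0005,0],[0,0,0],[0,0,0]], turn=[0,0,0,0,0,0,0,0,0,0])

```text
time_s: 14.68
eef_pos: [572.1, -138.6, 75.2]
ee_rot: [0.606, -0.606, 0.364, -0.364]
force: [-0.6, 0.3, -3.6]
grip_width: 0.427
```

Emit:
drive_tool(gripper=[1,1,1,1], offset=[[0,0.0005,0],[0,0.0005,0],[0,0,0],[0,0,0]], turn=[0,0,0,0])

```text
time_s: 15.02
eef_pos: [572.1, -138.6, 74.2]
ee_rot: [0.606, -0.606, 0.364, -0.364]
force: [-0.9, 0.0, -3.3]
grip_width: 0.43
```

Emit:
drive_tool(gripper=[1,1,1,1], offset=[[0,0.0005,0],[0,0.0005,0],[0,0,0],[0,0,0]], turn=[0,0,0,0])

```text
time_s: 15.35
eef_pos: [572.0, -138.6, 73.2]
ee_rot: [-0.606, 0.606, -0.364, 0.364]
force: [-0.1, -0.3, -3.6]
grip_width: 0.429
```

Emit:
drive_tool(gripper=[1,1,1,1], offset=[[0,0.0005,0],[0,0.0005,0],[0,0,0],[0,0,0]], turn=[0,0,0,0])

```text
time_s: 15.68
eef_pos: [572.1, -138.7, 72.7]
ee_rot: [0.606, -0.606, 0.364, -0.364]
force: [-4.6, 1.0, 3.6]
grip_width: 0.431
```

Emit:
drive_tool(gripper=[1,1,1,1], offset=[[0,0.0005,0],[0,0.0005,0],[0,0,0],[0,0,0]], turn=[0,0,0,0])

```text
time_s: 16.02
eef_pos: [572.2, -138.7, 72.7]
ee_rot: [0.606, -0.606, 0.363, -0.364]
force: [-5.8, 3.0, 12.0]
grip_width: 0.432
```

Emit:
drive_tool(gripper=[1,1,1,1,1,1,1,1,1], offset=[[0,-0.0007,0],[0,0,0],[0,0,0],[0,0,0],[0,0,0],[0,0,0],[0,0,0],[0,0,0],[0,0,0]], turn=[0,0,2,3,3,3,3,0,0])

```text
time_s: 16.77
eef_pos: [572.8, -139.0, 72.7]
ee_rot: [0.558, -0.557, 0.434, -0.436]
force: [0.5, 0.0, 5.7]
grip_width: 0.428
```

```bash
python3 look.py
```

```text
t 16.7667 yaw -75.95 tcp [ 572.85 -139.02   72.73] d [-3.91 -0.01  0.1 ] F [0.45 0.02 5.69] M [ 0.095  0.107 -0.103] 0.42815403622104287
F tool [ 0.1  -5.68  0.46]
```

Emit:
drive_tool(gripper=[1,1,1,1,1,1,1,1,1,1,1], offset=[[0,0,0],[0,0,0],[0,0,0],[0,0,0],[0,0,0],[0,0,0],[0,0,0],[0,0,0],[0,0,0],[0,0,0],[0,0,0]], turn=[3,3,3,3,3,3,0,0,0,0,0])

```text
time_s: 17.68
eef_pos: [572.2, -139.1, 72.7]
ee_rot: [-0.483, 0.483, -0.516, 0.517]
force: [-4.6, -0.5, 6.6]
grip_width: 0.43
```

```bash
python3 look.py
```

```text
t 17.6833 yaw -93.92 tcp [ 572.24 -139.05   72.72] d [-3.83 -0.   -0.5 ] F [-4.56 -0.53  6.58] M [-0.073  0.698  0.039] 0.4297793459959974
F tool [ 0.85 -6.58 -4.51]
```

Emit:
drive_tool(gripper=[1,1,1,1,1,1,1,1,1], offset=[[0,0,-0.0013],[0,0,0],[0,0,0],[0,0,0],[0,0,0],[0,0,0],[0,0,0],[0,0,0],[0,0,0]], turn=[3,3,3,3,3,3,0,0,0])

```text
time_s: 18.43
eef_pos: [571.4, -138.7, 72.7]
ee_rot: [-0.396, 0.396, -0.585, 0.586]
force: [-1.4, 2.4, 5.7]
grip_width: 0.428
```

```bash
python3 look.py z4
```

```text
t 18.4333 yaw -111.91 tcp [ 571.36 -138.68   72.74] d [-3.47 -0.   -0.7 ] F [-1.39  2.42  5.72] M [0.118 0.383 0.069] 0.4281518138044402
F tool [-1.73 -5.72 -2.18]
```

View pics/z4.png

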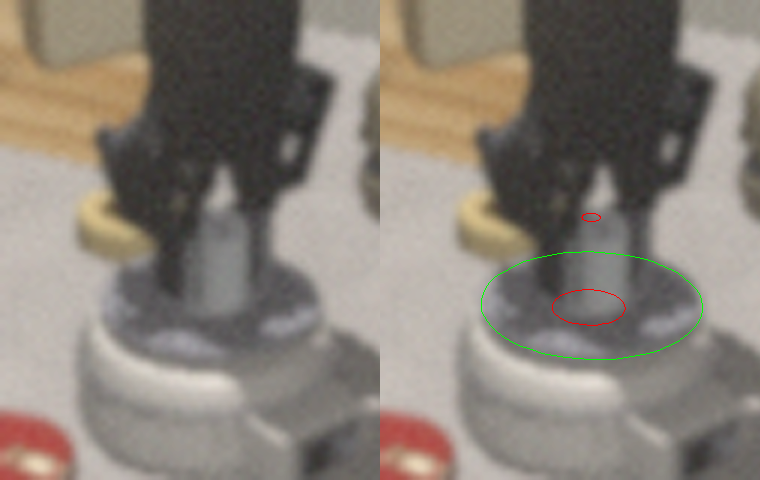

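Emit:
drive_tool(gripper=[1,1,1,1,1,1], offset=[[0,0,-0.0006],[0,0,0],[0,0,0],[0,0,0],[0,0,0],[0,0,0]], turn=[2,0,0,0,0,0])

```text
time_s: 18.98
eef_pos: [571.2, -138.6, 72.7]
ee_rot: [-0.387, 0.385, -0.592, 0.593]
force: [2.8, 0.4, 5.6]
grip_width: 0.429
```

```bash
python3 look.py
```

```text
t 18.9833 yaw -113.86 tcp [ 571.25 -138.58   72.73] d [-3.4  -0.   -0.68] F [2.83 0.37 5.62] M [-0.028 -0.287  0.023] 0.4292393450190213
F tool [-1.48 -5.61  2.46]
```

Emit:
drive_tool(gripper=[0,0,0,0,0,0,0,0,0,0], offset=[[0,0,0],[0,0,0],[0,0,0],[0,0,0],[0,0,0],[0,0,0],[0,0,0],[0,0,0],[0,0,0],[0,0,0]], turn=[0,0,0,0,0,0,0,0,0,0])

```text
time_s: 19.82
eef_pos: [570.2, -138.3, 71.9]
ee_rot: [0.386, -0.386, 0.593, -0.593]
force: [0.5, 0.4, 0.4]
grip_width: 0.999
```

```bash
python3 look.py z5
```

```text
t 19.8167 yaw -113.92 tcp [ 570.22 -138.3    71.89] d [-3.56  0.    0.37] F [0.55 0.4  0.35] M [-0.002 -0.003 -0.058] 0.9990043449729098
F tool [-0.59 -0.35  0.34]
```

View pics/z5.png

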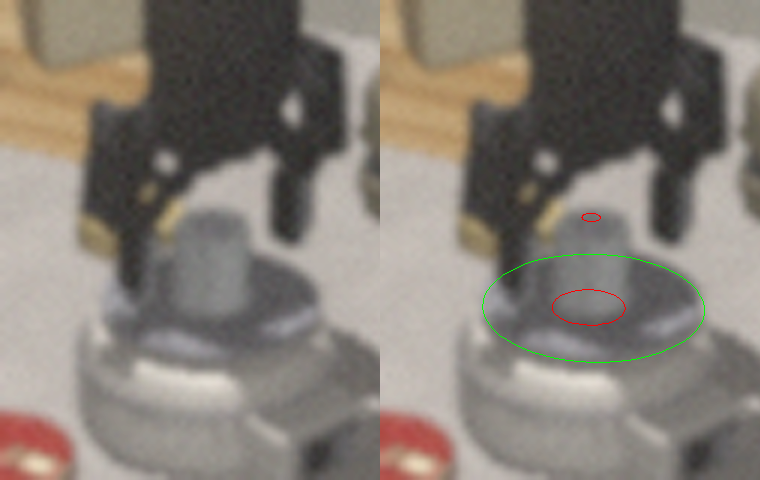

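Released; the disc sits level on the housing. Now straight up, then swing aside so the top camera can see.

Emit:
drive_tool(gripper=[0,0,0,0,0,0,0,0,0,0,0,0,0,0,0,0,0,0,0,0], offset=[[0,-0.005,0],[0,-0.015,0],[0,-0.025,0],[0,-0.03,0],[0,-0.03,0],[0,-0.03,0],[0,-0.02,0],[0.01,0,0],[0.025,0,0],[0.03,0,0],[0.03,0,0],[0.03,0,0],[0.03,0,0],[0.03,0,0],[0.03,0,0],[0.03,0,0],[0.02,0,0],[0,0,0],[0,0,0],[0,0,0]], turn=[0,0,0,0,0,0,0,0,0,0,0,0,0,0,0,0,0,0,0,0])

```text
time_s: 21.53
eef_pos: [462.9, -379.9, 226.6]
ee_rot: [0.386, -0.386, 0.593, -0.592]
force: [0.3, 0.3, -0.1]
grip_width: 1.003
```

Run:
```python
from fit import *
print(ctrl.sense()['time_s'],ctrl.sense()['eef_pos'])
ctr=(572,-136.5)
im,d=ctrl.capture('top'); save('top3',im); W=cloud('top',d)
R=np.hypot(W[...,0]-ctr[0],W[...,1]-ctr[1])
m=(R>24)&(R<48); print('plate z',np.median(W[m][:,2]),m.sum()); m=R<16; print('hub z',np.percentile(W[m][:,2],[10,50,90]))
a=ortho('top',im,ctr,108,25,399); b=ortho('top',im,ctr,68,80,399); circ(b,ctr,80,ctr,55); circ(a,ctr,25,ctr,19)
save('o6',np.hstack([a,b]))
im,d=ctrl.capture('side'); save('side3',im)
```

```text
21.5333 [ 462.860862   -379.88675779  226.63136295]
plate z 68.8795552049096 873
hub z [ 96.66547535 107.88171524 112.632268  ]
```

View pics/o6.png

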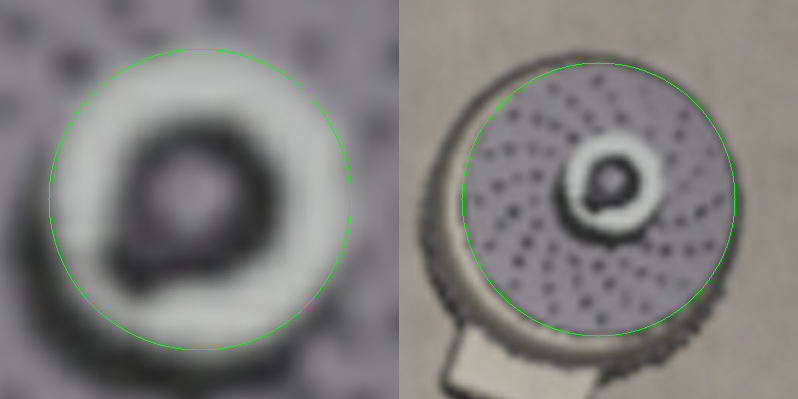

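View pics/top3.png

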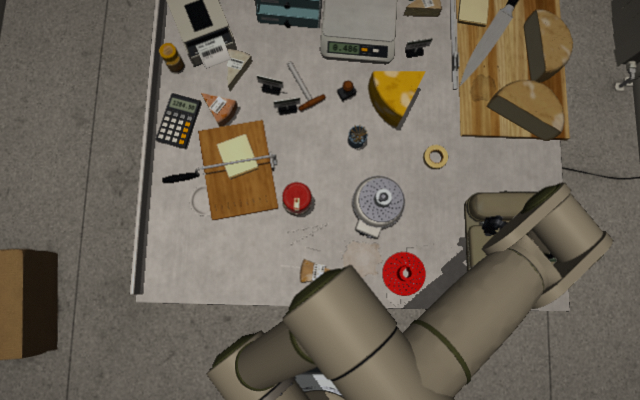

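Run:
```python
from fit import *
def pol(f,ctr,z):
    im=cv2.cvtColor(cv2.imread(f),cv2.COLOR_BGR2RGB)
    o=cv2.cvtColor(ortho('top',im,ctr,z,60,601),cv2.COLOR_RGB2GRAY)
    p=cv2.warpPolar(o,(300,1440),(300,300),300,cv2.WARP_POLAR_LINEAR).astype(float)[:,135:245] # r 27..49
    p=p-cv2.GaussianBlur(p,(0,0),20); return p
best=[]
for c0 in[(448.5+a,227.3+b) for a in(0,.5,1) for b in(0,.5,1)]:
  A=pol('pics/top0.png',c0,5)
  for c1 in[(572+a,-136.5+b) for a in(-1,-.5,0,.5,1) for b in(-1,-.5,0,.5,1)]:
    B=pol('pics/top3.png',c1,68)
    C=np.real(np.fft.ifft((np.conj(np.fft.fft(A,axis=0))*np.fft.fft(B,axis=0)).sum(1)))/np.sqrt((A**2).sum()*(B**2).sum())
    idx=np.argsort(-C)[:1]; best.append((C[idx[0]],idx[0]/4,c0,c1,C))
best.sort(key=lambda t:-t[0])
for b in best[:6]: print(b[:4])
C=best[0][4]; from scipy.signal import find_peaks
pk=find_peaks(C,height=.15)[0]; print([(p/4,round(C[p],2)) for p in pk])
```

```text
(np.float64(0.797298006710448), np.float64(269.25), (449.0, 227.8), (573, -137.5))
(np.float64(0.7925335337144451), np.float64(269.25), (449.0, 228.3), (572.5, -137.5))
(np.float64(0.7907765844136085), np.float64(269.25), (449.5, 227.8), (573, -137.0))
(np.float64(0.7885012987239657), np.float64(269.0), (449.0, 228.3), (573, -137.5))
(np.float64(0.786082815427312), np.float64(269.25), (449.5, 228.3), (572.5, -137.0))
(np.float64(0.7830482080159488), np.float64(291.75), (449.5, 227.8), (573, -137.5))
[(np.float64(20.75), np.float64(0.41)), (np.float64(43.25), np.float64(0.31)), (np.float64(65.75), np.float64(0.29)), (np.float64(88.5), np.float64(0.31)), (np.float64(111.25), np.float64(0.3)), (np.float64(134.0), np.float64(0.32)), (np.float64(156.75), np.float64(0.36)), (np.float64(179.5), np.float64(0.46)), (np.float64(201.75), np.float64(0.54)), (np.float64(224.25), np.float64(0.67)), (np.float64(246.75), np.float64(0.75)), (np.float64(269.25), np.float64(0.8)), (np.float64(291.5), np.float64(0.76)), (np.float64(313.75), np.float64(0.67)), (np.float64(336.0), np.float64(0.59)), (np.float64(358.5), np.float64(0.48))]
```

Run:
```python
from fit import *
im0=cv2.cvtColor(cv2.imread('pics/top0.png'),cv2.COLOR_BGR2RGB);im1=cv2.cvtColor(cv2.imread('pics/top3.png'),cv2.COLOR_BGR2RGB)
out=[]
for im,ctr,z in((im0,(449.1,227.9),45),(im1,(572.8,-137.3),108)):
  o=ortho('top',im,ctr,z,22,399); b=cv2.cvtColor(ortho('top',im,ctr,z,22,881),cv2.COLOR_RGB2GRAY)
  for r in(11,19): circ(o,ctr,22,ctr,r)
  out.append(o)
  for r in(12,13,14): print(r,[(a,int(b[int(round(440-20*r*np.cos(np.radians(a)))),int(round(440-20*r*np.sin(np.radians(a))))])) for a in range(84,232,6)])
save('o7',np.hstack(out))
# render-match: model of hub ring (annulus 11..19 with slot) bright
def model(th,n=221,half=22):
  s=np.linspace(half,-half,n*1); X,Y=np.meshgrid(s,s,indexing='ij'); r=np.hypot(X,Y)
  u=X*np.cos(th)+Y*np.sin(th); v=-X*np.sin(th)+Y*np.cos(th)
  m=(r>11)&~((u>0)&(u<15.5)&(abs(v)<4.5)); w=(r<17)&(r>8.5)
  return cv2.GaussianBlur(m.astype(np.float32),(0,0),11),w
for nm,im,c0,z in(('0',im0,(449.1,227.9),45),('1',im1,(572.8,-137.3),108)):
  res=[]
  for a in np.arange(-1.5,1.6,.5):
   for q in np.arange(-1.5,1.6,.5):
    o=cv2.cvtColor(ortho('top',im,(c0[0]+a,c0[1]+q),z,22,221),cv2.COLOR_RGB2GRAY).astype(float)
    for t in range(90,200,3):
      m,w=model(np.radians(t)); res.append((np.corrcoef(m[w],o[w])[0,1],t,a,q))
  res.sort(reverse=True); print(nm,res[:5])
```

```text
12 [(84, 127), (90, 129), (96, 128), (102, 129), (108, 127), (114, 129), (120, 130), (126, 138), (132, 138), (138, 140), (144, 139), (150, 116), (156, 80), (162, 49), (168, 42), (174, 52), (180, 64), (186, 90), (192, 120), (198, 150), (204, 167), (210, 178), (216, 181), (222, 180), (228, 180)]
13 [(84, 151), (90, 151), (96, 150), (102, 154), (108, 159), (114, 161), (120, 157), (126, 160), (132, 165), (138, 166), (144, 158), (150, 146), (156, 107), (162, 64), (168, 48), (174, 59), (180, 70), (186, 96), (192, 125), (198, 156), (204, 173), (210, 181), (216, 183), (222, 186), (228, 183)]
14 [(84, 166), (90, 166), (96, 166), (102, 168), (108, 172), (114, 174), (120, 176), (126, 175), (132, 177), (138, 179), (144, 171), (150, 166), (156, 127), (162, 88), (168, 71), (174, 83), (180, 95), (186, 112), (192, 135), (198, 161), (204, 176), (210, 179), (216, 177), (222, 188), (228, 185)]
12 [(84, 152), (90, 144), (96, 134), (102, 123), (108, 111), (114, 96), (120, 74), (126, 64), (132, 58), (138, 50), (144, 50), (150, 60), (156, 78), (162, 107), (168, 127), (174, 138), (180, 140), (186, 143), (19
[... 709 characters left out ...]
, np.float64(0.5), np.float64(1.5)), (np.float64(0.8814741821930279), 180, np.float64(0.5), np.float64(1.5)), (np.float64(0.879171814259726), 177, np.float64(1.0), np.float64(1.5)), (np.float64(0.8772976834753564), 174, np.float64(0.5), np.float64(1.5)), (np.float64(0.8766723298369061), 180, np.float64(1.0), np.float64(1.5))]
1 [(np.float64(0.9762901094134759), 132, np.float64(-1.0), np.float64(0.5)), (np.float64(0.9760879600412903), 135, np.float64(-1.0), np.float64(0.5)), (np.float64(0.9758855423999502), 135, np.float64(-1.0), np.float64(1.0)), (np.float64(0.9740748617953138), 138, np.float64(-1.0), np.float64(1.0)), (np.float64(0.9724220753584683), 132, np.float64(-1.0), np.float64(1.0))]
```

View pics/o7.png

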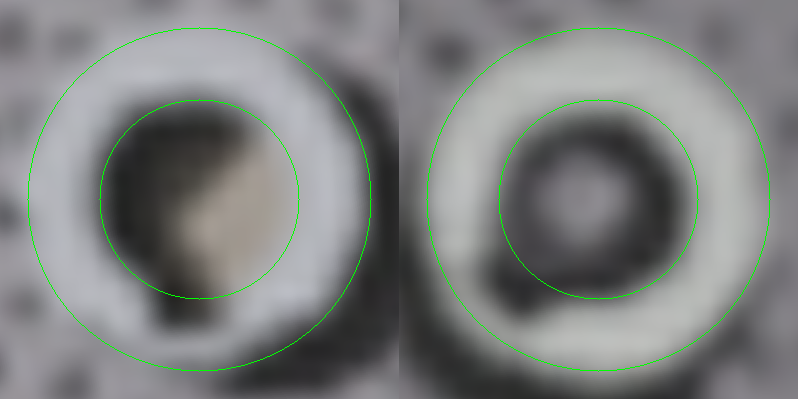

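View pics/side3.png

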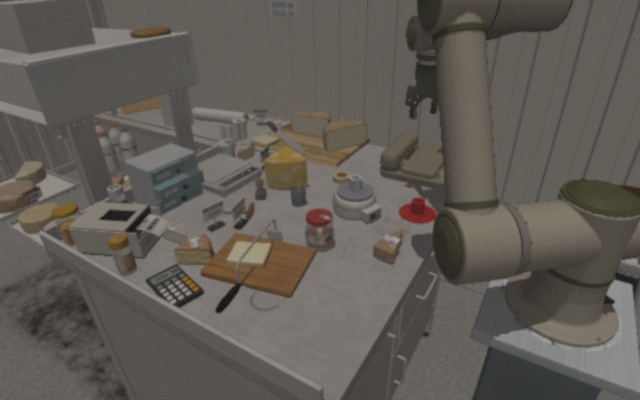

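Run:
```python
from h import *
for q in('jam_jar','pot_of_picks','cheese_wedge'):
    print(q,[ (round(r['score'],2),toworld('side',r['centre']).round(1)) for r in ctrl.pinpoint('side',q)[:1]])
print(ctrl.sense()['force'])
```

```text
jam_jar [(0.67, array([ 5.709e+02,  6.700e+01, -4.000e-01]))]
pot_of_picks [(0.67, array([ 7.414e+02, -7.800e+01,  5.000e-01]))]
cheese_wedge [(0.77, array([390.1,  -3.6,  -3.7]))]
[0.45444719 0.88482691 0.2957409 ]
```

The side view shows the disc seated on the drive unit at (355,195). The gripper is clear of everything, and the jar, pot and wedge are where they were.

```bash
python3 -c "
from rig import ctrl; print(ctrl.finish_job())"
```

```text
the job is handed in; nothing more can be done
None
```

The silver disc is home on the spindle, I turned it clockwise and let go, and the job is handed in at about 22 s. The one thing I couldn't measure is how far the spindle itself turned.

- **Fitting:** I set the keyway to my estimate of the key's angle from the picture (about 177°). The disc dropped over the key the first time, with no searching. On the way down the only forces were a few newtons sideways while I centred the disc on the spindle. It touched the shoulder with the tool at 72.7 mm, exactly where home should be. Net press there reached about 16 N, and I backed off before turning.
- **Turning:** I turned the disc 52° clockwise in the grip, then released it. Photos before and after show it about 44° clockwise of its start, which matches 52° less the 7° I set before fitting, so the hub did not slip. The hole pattern repeats every 22.5°, so the keyway position (about 42°) is what settles that figure.
- **Spindle:** allowing for the play between key and keyway, I estimate it turned 39–52°, most likely near 40°. The wrist torque readings were too noisy to confirm the drive directly.
- **Last checks:**
  - The plate's top measured 68.9 mm against 68 expected when home, within camera noise.
  - The jar, pot and wedge are within a few millimetres of their first positions, about what the detector can tell.
  - The gripper is clear of everything, with force near zero.

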